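Back off the knurled locking ring and square up a glass strip

TASK

Loosen the fence of the glass-strip jig: with a fingertip on the knurled rim of the locking ring, roll it round two full turns anticlockwise (seen from above), to within a quarter turn. Only then push the fence gently with a finger until it has slid the glass strip fully against the stop rail, and leave everything there; do not touch the glass itself, do not grip or lift anything (only push the fence from behind), and leave the other things on the table alone.

Things in the scene. Friction and masses are not known exactly. Their poses are not given: they have to be found in the camera images.
- lock_ring (a joint): angle of the knurled locking ring in rad: 0 = tight (always so at the start, against its stop), growing as it is turned anticlockwise seen from above (loosening); two full turns = 12.57. It turns on a fixed upright axis, does not rise, stays where it is left and takes about 1.3 N along its rim to turn; a far stop is at 22.
- ring_axis (a point): point on the ring's axis at mid height of the ring, 61 mm above the tabletop; z up. The ring: a dark steel disc, 92.8 mm across the tips of the fine ridges on its rim (too wide for most grippers to pinch), underside 49 mm and top 73 mm above the tabletop. A fixed 22 mm stud at its centre rises to 79 mm. All round the rim there is at least 50 mm of free space above 50 mm height.
- ring_pip (a point): bright 7 mm pip on the ring's top face, 36 mm from the axis, turning with the ring. When tight (and after each full turn) it stands over the fixed steel pointer that juts out under the ring towards the jig's -x side (6 mm wide, reaching 60 mm from the axis, top 45 mm above the tabletop).
- fence (a joint): travel of the fence in m, growing along the jig's +y, towards the stop rail; starts between 0 and 0.020 and reads 0.066 with the glass strip seated between it and the rail. It slides with about 4 N of friction and stays where it is left. A push would move it even while the ring is tight, but that counts as damage and fails.
- fence_push (a point): point in the middle (along jig x) of the fence's face that looks to the locking ring (-y face), 42.5 mm above the tabletop; moves with the fence. The fence is a plain aluminium bar, 170 mm long along jig x, 16 mm thick (with a steel facing on the glass side that fingers must not touch), from 13.5 to 50 mm above the tabletop. Between the ring's rim and this face at least 65 mm are free.
- rod_mouth (a point): where the fence's rod enters the guide block (grey, 66x66 mm, top 44 mm above the tabletop, under the ring). The 10 mm steel rod runs level along jig y from the middle of the fence into the block, its top 30.5 mm above the tabletop; a 16 mm collar at the fence reaches 33.5 mm. Push the fence above the rod or beside it.
- stop_face (a point): middle of the stop rail's face that looks to the fence (-y face), at the height of the board's top (12 mm above the tabletop); the rail stands 16 mm above the board and is 180 mm long along jig x.
- jig: the glass-strip jig, fixed to the table: plywood board 200 (x) x 320 (y) x 12 mm, origin at the tabletop; the board spans -150 to +170 mm along its y. Its x axis points away from the robot, turned by up to 0.3 rad either way; y runs from the locking ring (at y = -90 mm) past the fence to the stop rail (face at y = +150 mm).
- strip: loose clear rippled glass strip, 46 mm (its x) x 147 mm (its y, the long side, lying along the rail) x 4 mm, lying flat on the board between fence and stop rail, a few mm to some 25 mm off the rail and up to 0.05 rad askew; origin at the centre of its underside, 60 g.
- cutter: bystander, loose: glass cutter (blue pen-shaped tool, 14x170x14 mm) lying on the jig's board beside the ring; origin at its underside; leave alone
- spoon: bystander, loose: slotted metal teaspoon, 30x142x17 mm, at the front left; origin at its underside; leave alone
- pot: bystander, loose: clear glass pot, 87 mm across, 50 mm high, left of the jig; origin at its underside; leave alone
- mug: bystander, loose: stoneware mug, 91x127x94 mm, at the back left; origin at its underside; leave alone
- jar: bystander, loose: open glass jar, 87 mm across, 130 mm high, right of the jig; origin at its underside; leave alone
- holder: bystander, loose: wooden tealight holder, 105x89x22 mm, right of the jig; origin at its underside; leave alone
- pliers: bystander, loose: blue-handled pliers, 53x168x14 mm, at the front right; origin at its underside; leave alone

How it is judged:
By the outcome, as a careful person would: the job done as asked, in the order asked, and still so for the second after the job is handed in, with the robot touching nothing.
It also fails if it takes over 67 s, if anything falls off the work surface, if the arm or the gripper's body presses on something with over 40 N, if the wrist force passes 120 N, or if a joint passes its speed limit or range.

ROBOT

A 6-joint arm with a two-finger parallel gripper is mounted at the origin on a cart in front of the work surface, level with it; the furniture and walls round the work are solid. World frame = base frame: x ahead of the robot, y to its left, z up, the work surface at z = 0. Lengths are in mm, angles in rad, forces in N, time in s.
With the tool pointing down it reaches from about 300 to 875 mm from the base axis. Payload 6.4 kg.
Tool frame: the origin (TCP) lies on the mounting face of the last link; the fingertips stand 166 mm ahead of it and the grasp point (between the pads) lies 147 mm ahead of it; z points along the fingers, y is the line along which they close (so a half turn about z gives the same grasp; the last joint's range is limited). The gripper opens to 88 mm and grips with 3 to 60 N. Pads are 18 mm wide; open, the fingers measure 123 mm over their backs; the gripper's body (75 mm by 187 mm) begins 45 mm behind the grasp point.
Start: joints at [1.055, 0.181, 1.607, -0, 1.354, -0.206], TCP at [175.288, 547.646, 404.714] pointing down, gripper open.
Joint ranges: [-2.99, 2.99], [-0.89, 2.07], [0.3, 2.58], [-1.14, 4.28], [0, 2.63], [-3.12, 3.12]. Speed limits (rad/s): [2.57, 2.57, 3.01, 3.14, 3.14, 3.14].

INTERFACE

Orientations are given as a unit quaternion [x, y, z, w].
In Python, from cell import env gives the robot as it stands. Calls block until the motion is done:
- env.move_to(position, orientation): joint-space move of the TCP to a pose.
- env.move_l(position, rotation=None, max_speed=150): straight line of the TCP; rotation=None keeps the orientation; max_speed is the mean speed in mm/s.
- env.movej(angles): joint-space move.
- env.command_gripper(opening, newtons=None): opening from 0.0 (shut) to 1.0 (fully open); newtons is the grip in N (None keeps the last); returns when the fingers have stopped.
- env.wait(seconds).
- env.inverse_kinematics(position, orientation): joint angles nearest the present ones, or None.
- env.observe(): the state.
- env.read_camera(name): name is "side" or "top"; returns (picture, depth): 420x560x3 uint8, blue, green, red; 420x560 float32, mm along the optical axis (not along the pixel's ray), 0 where there is no reading.
- env.camera_params(name): a dict with "camera_matrix" (3x3 intrinsics, pixels), "T" (4x4, takes a point from camera to world coordinates). Camera axes: x right, y up, looking along -z (the intrinsics and any distortion apply to the point x, -y, -z); pixel columns grow to the right and rows downward; lengths in mm; the calibration is good to about 2 mm. A picture is of the moment at which its call begins. camera_params takes no time and is no camera call.
A pose or a line that the arm cannot do raises env.Unreachable and nothing moves.
- env.job_done(): hands the job in; it is judged then, once.
The state is a dict: "clock": time; "joint_pos": joint angles; "dq": joint speeds; "joint_torque": joint torques, N m; "eef_pos": TCP position; "orientation": TCP orientation; "wrist_force": force on the tool from outside, world axes, zero at the start; "ft_torque": the same for the moment, N m; "gripper_width": opening from 0.0 (shut) to 1.0 (fully open); "grasp_force": force on a finger pad.
Only numpy, scipy, OpenCV 4.12 (cv2) and the standard library are available. Lean on these libraries where they do the work, as an engineer would, in place of code of your own. Each camera call takes 0.05 s, during which the arm holds its last target. There are 200 camera calls.

## Working session

There is one attempt and no reset: what is moved stays moved. The work goes in short steps, each a Python script; the robot and the scene stay as the last script left them, time stands still between calls to the robot, and variables do not carry over. Pictures are saved under pics/ and viewed, at most 10 in all, crops included, and the job is handed in when it is done.

```bash
ls; mkdir -p pics; python3 - <<'E'
from cell import env
import cv2,numpy as np
for n in("top","side"):
    p,d=env.read_camera(n); cv2.imwrite(f"pics/{n}0.png",p); np.save(f"pics/{n}0.npy",d)
    c=env.camera_params(n); print(n,np.round(c["camera_matrix"],1).tolist(),np.round(c["T"],3).tolist(),[k for k in c])
s=env.observe(); print(s)
E
```

```text
pics
top [[469.4, 0.0, 287.1], [0.0, 469.4, 212.3], [0.0, 0.0, 1.0]] [[-0.024, 0.992, -0.125, 425.113], [-1.0, -0.023, 0.009, 16.852], [0.006, 0.125, 0.992, 1276.141], [0.0, 0.0, 0.0, 1.0]] ['camera_matrix', 'T']
side [[510.3, 0.0, 278.7], [0.0, 510.3, 220.1], [0.0, 0.0, 1.0]] [[-1.0, -0.008, 0.023, 582.674], [0.025, -0.394, 0.919, 1487.77], [0.002, 0.919, 0.394, 690.331], [0.0, 0.0, 0.0, 1.0]] ['camera_matrix', 'T']
{'clock': 0.1, 'joint_pos': array([ 1.05472095e+00,  1.81447029e-01,  1.60788168e+00, -1.07251604e-05,
        1.35383063e+00, -2.06288177e-01]), 'dq': array([ 0.00151856, -0.00222934, -0.00130018, -0.0003227 , -0.00043592,
       -0.00043797]), 'joint_torque': array([ 6.35648667e-04, -4.34817338e+01, -3.42697263e+01,  7.05360202e-02,
        3.39231966e-02, -2.10367386e-05]), 'eef_pos': array([175.15691315, 547.43581005, 403.92385616]), 'orientation': array([ 1.54273784e-01,  9.88027826e-01, -7.34651745e-04, -2.71919581e-04]), 'wrist_force': array([0.23759401, 0.65410624, 0.46891986]), 'ft_torque': array([-0.00630278,  0.0671894 , -0.04228031]), 'grasp_force': 0.0, 'gripper_width': 0.9997679545056536}
```

View pics/top0.png

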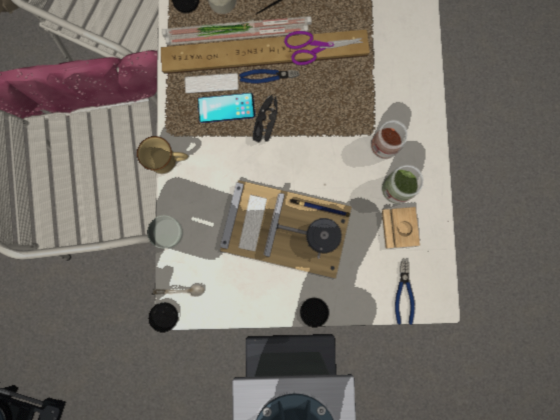

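View pics/side0.png

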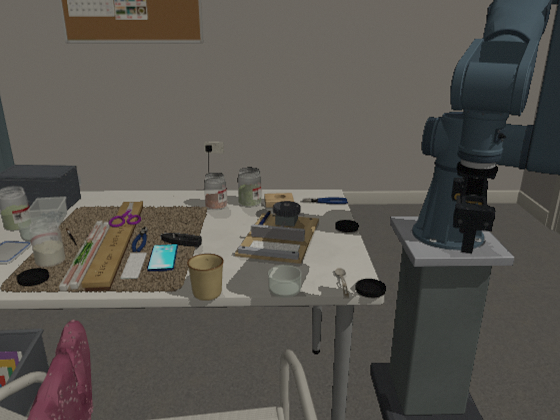

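Top: ring near (323,235), fence bar near (278,220), rail near (233,215), cutter at (318,206). Side: ring at (287,212), fence at (278,232). I'll zoom in on both and measure.

```bash
cat > h.py <<'E'
from cell import env
import cv2,numpy as np
def ray(n,u,v):
    c=env.camera_params(n);K=c["camera_matrix"];T=np.array(c["T"])
    d=np.array([(u-K[0][2])/K[0][0],-(v-K[1][2])/K[1][1],-1.]);return T[:3,3],T[:3,:3]@d
def atz(n,u,v,z):
    o,d=ray(n,u,v);return o+d*(z-o[2])/d[2]
def proj(n,p):
    c=env.camera_params(n);K=np.array(c["camera_matrix"]);T=np.array(c["T"])
    q=T[:3,:3].T@(np.asarray(p,float)-T[:3,3]);q=q*[1,-1,-1];q=K@q;return q[:2]/q[2]
def cloud(n,d):
    c=env.camera_params(n);K=np.array(c["camera_matrix"]);T=np.array(c["T"])
    v,u=np.indices(d.shape);P=np.stack([(u-K[0,2])/K[0,0]*d,-(v-K[1,2])/K[1,1]*d,-d],-1)
    return P@T[:3,:3].T+T[:3,3]
E
python3 - <<'E'
from h import *
a=cv2.imread("pics/top0.png")[170:285,210:360]; b=cv2.imread("pics/side0.png")[190:270,225:330]
cv2.imwrite("pics/topz.png",cv2.resize(a,None,fx=5.2,fy=5.2,interpolation=cv2.INTER_CUBIC))
cv2.imwrite("pics/sidez.png",cv2.resize(b,None,fx=7,fy=7,interpolation=cv2.INTER_CUBIC))
d=np.load("pics/top0.npy");P=cloud("top",d)
R=P[170:285,210:360];ok=(d[170:285,210:360]>0)
m=ok&(R[...,2]>62)&(R[...,2]<90);q=R[m]
print("ring n",len(q),q.mean(0),np.median(q[:,2]))
(c,r)=cv2.minEnclosingCircle(q[:,:2].astype(np.float32));print(c,r)
m=ok&(R[...,2]>38)&(R[...,2]<58);mm=m.astype(np.uint8)
nl,L,st,ce=cv2.connectedComponentsWithStats(mm)
for i in range(1,nl):
    if st[i,4]>15:
        q=R[L==i];print(st[i],q.mean(0),cv2.minAreaRect(q[:,:2].astype(np.float32)))
ds=np.load("pics/side0.npy");Q=cloud("side",ds);q=Q[190:270,225:330].reshape(-1,3)
q=q[(q[:,2]>66)&(q[:,2]<90)&(abs(q[:,0]-c[0])<70)&(abs(q[:,1]-c[1])<70)];print("side ring",len(q),cv2.minEnclosingCircle(q[:,:2].astype(np.float32)),np.median(q[:,2]))
q=Q[190:270,225:330].reshape(-1,3);q=q[(q[:,2]>44)&(q[:,2]<58)&(q[:,1]>c[1]+60)];print("side fence",len(q),q.mean(0),cv2.minAreaRect(q[:,:2].astype(np.float32)))
E
```

```text
ring n 982 [515.21323089 -87.6487262   73.01216233] 73.05254938375174
(515.709716796875, -88.08052062988281) 46.27581024169922
[ 54  23  21  64 402] [548.44172056  40.96384614  49.07779329] ((549.57763671875, 40.8979606628418), (16.26582145690918, 170.14732360839844), 75.40665435791016)
side ring 232 ((519.3023681640625, -82.13943481445312), 48.78688049316406) 70.30600126975719
side fence 203 [547.55511539 110.91014594  46.69746276] ((567.6532592773438, 169.69918823242188), (281.7598876953125, 167.5353546142578), 82.356201171875)
```

View pics/topz.png

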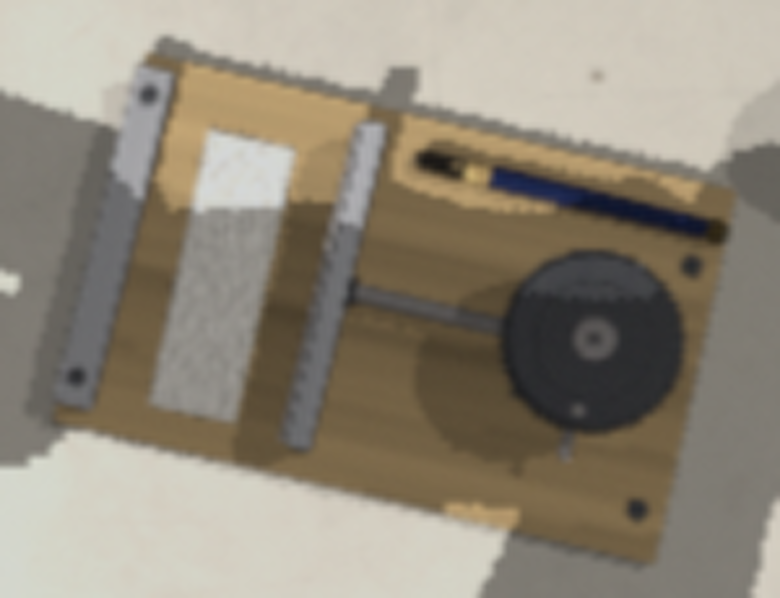

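View pics/sidez.png

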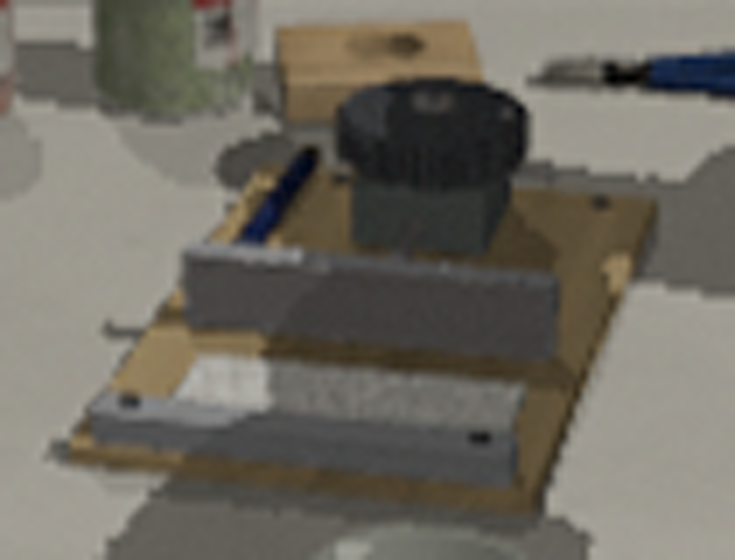

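Top crop: ring centre at (593,340), pip at (578,410) above the pointer (567,450), and fence running from (372,125) to (298,445). Jig x is about -0.255 rad. The side crop confirms the layout, with the fence standing between ring and rail. Next I'll touch the rim and roll it with the wrist following the orbit.

```bash
cat >> h.py <<'E'
C=np.array([515.7,-88.1]); YAW=-0.255
JX=np.array([np.cos(YAW),np.sin(YAW)]); JY=np.array([-JX[1],JX[0]])
quat=lambda psi:np.array([np.cos(psi/2),np.sin(psi/2),0,0])   # tool down, tool x at angle psi
e=lambda f:np.array([np.cos(f),np.sin(f)])
def W(n=3):
    a=[]
    for _ in range(n): env.wait(0.02);a.append(env.observe()["wrist_force"])
    return np.mean(a,0)
def pose(f,R,z,C=C): return np.r_[C+R*e(f),z],quat(f)
def ring_stroke(f0,f1,base,R,z=222,Ft=8,step=0.2,v=70,kR=0.03):
    """press inward at f0 till Ft/2, then orbit to f1 keeping the radial force near Ft; returns log"""
    while True:
        F=(W()-base)[:2]@e(f0)
        if F>Ft/2: break
        if R<48: raise RuntimeError("no contact")
        R-=1.0 if F<1 else .5; env.move_l(pose(f0,R,z)[0],max_speed=40)
    log=[];f=f0
    while f<f1-1e-6:
        f=min(f+step,f1); p,q=pose(f,R,z); env.move_l(p,q,max_speed=v)
        w=(env.observe()["wrist_force"]-base)[:2]; Fr=w@e(f); Ftan=w@e(f+np.pi/2)
        log.append((round(f,2),round(R,2),round(Fr,1),round(Ftan,1)))
        if np.linalg.norm(w)>25: print("abort",log[-1]); break
        R-=np.clip((Ft-Fr)*kR,-.8,.5)
    env.move_l(pose(f,R+12,z)[0],max_speed=120)
    return log
E
python3 - <<'E'
from h import *
f0=-0.7
env.command_gripper(0.0)
p,q=pose(f0,75,322); j=env.inverse_kinematics(p,q); print(np.round(j,2))
env.movej(j); print(env.observe()["clock"],env.observe()["joint_pos"].round(2))
env.move_l(pose(f0,70,222)[0],max_speed=150); base=W(5); print(base,env.observe()["clock"])
np.save("base.npy",base); np.save("jstart.npy",env.observe()["joint_pos"])
log=ring_stroke(f0,0.5,base,66)
for l in log: print(l)
print(env.observe()["clock"],env.observe()["joint_pos"].round(2))
p,_=env.read_camera("top");cv2.imwrite("pics/top1.png",p)
cv2.imwrite("pics/top1z.png",cv2.resize(p[190:280,270:370],None,fx=6,fy=6,interpolation=cv2.INTER_CUBIC))
E
```

```text
[-0.44  0.3   1.64 -0.    1.2   1.84]
4.2 [-0.43  0.3   1.64  0.    1.2   1.84]
[0.07313678 0.16751602 0.17692491] 5.1
(-0.5, 55.5, np.float64(6.2), np.float64(0.9))
(-0.3, np.float64(55.45), np.float64(7.4), np.float64(0.9))
(-0.1, np.float64(55.43), np.float64(8.2), np.float64(1.7))
(0.1, np.float64(55.43), np.float64(7.3), np.float64(1.6))
(0.3, np.float64(55.41), np.float64(7.2), np.float64(1.2))
(0.5, np.float64(55.39), np.float64(7.6), np.float64(0.8))
10.825 [-0.3   0.41  1.72 -0.    1.01  0.77]
```

View pics/top1z.png

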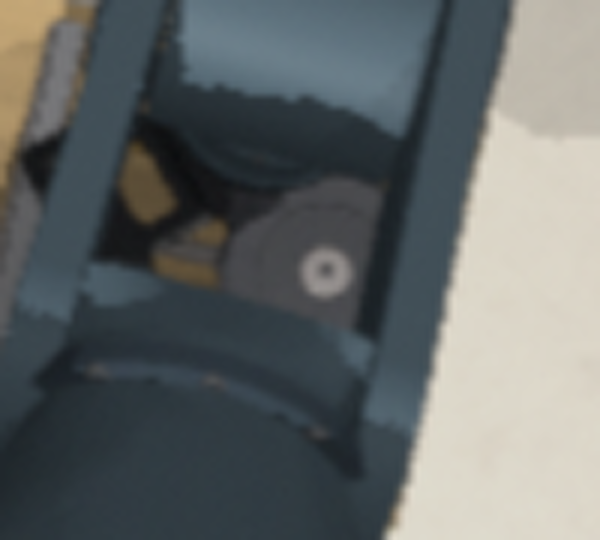

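The top view is blocked by the arm. I can see the stud at (325,270) but not the pip, so I'll check with the side camera.

```bash
python3 - <<'E'
from h import *
p,_=env.read_camera("side");cv2.imwrite("pics/side1.png",p)
print(env.observe()["wrist_force"]-np.load("base.npy"))
for a in (np.pi+YAW,np.pi+YAW+1.2): print(((proj("side",np.r_[C+36*e(a),73])-[255,195])*11).round())
a=p[195:230,255:310];b=cv2.imread("pics/side0.png")[195:230,255:310]
cv2.imwrite("pics/side1z.png",cv2.resize(np.vstack([b,a]),None,fx=11,fy=8,interpolation=cv2.INTER_CUBIC))
E
```

```text
[-0.4579612   0.14344602 -0.2367547 ]
[468. 110.]
[416.  64.]
```

View pics/side1z.png

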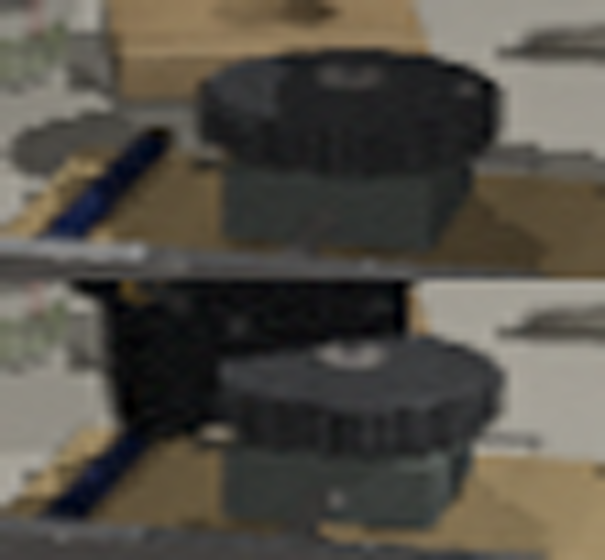

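Before (upper), the pip is at (468,88). After (lower), that spot is bare, so the ring has turned. I'll locate the pip numerically by sampling the 36 mm circle.

```bash
cat >> h.py <<'E'
def pip(n,img,k=4):
    """angles (rel. to the tight position) of the brightest spots on the pip circle against the circles beside it"""
    g=cv2.cvtColor(img,cv2.COLOR_BGR2GRAY).astype(np.float32);A=np.arange(0,2*np.pi,.05)
    s=lambda r:cv2.remap(g,*[np.array([proj(n,np.r_[C+r*e(np.pi+YAW+a),73]) for a in A],np.float32)[:,i][None] for i in(0,1)],cv2.INTER_LINEAR)[0]
    c=s(36.)-.5*(s(27.)+np.minimum(s(42.),s(27.))); i=np.argsort(-c)[:k]
    return [(round(float(A[j]),2),round(float(c[j]),1)) for j in i]
E
python3 - <<'E'
from h import *
for n,f in(("top","top0"),("top","top1"),("side","side0"),("side","side1")): print(f,pip(n,cv2.imread(f"pics/{f}.png"),7))
E
```

```text
top0 [(0.0, 34.2), (6.25, 32.0), (6.2, 26.6), (0.05, 22.7), (4.15, 21.5), (2.6, 21.2), (4.1, 21.2)]
top1 [(1.1, 40.2), (1.05, 39.3), (1.15, 38.8), (2.1, 38.4), (2.05, 38.0), (1.0, 37.8), (1.2, 37.6)]Traceback (most recent call last):
  File "<stdin>", line 2, in <module>
  File "h.py", line 44, in pip
    c=s(36.)-.5*(s(27.)+np.minimum(s(42.),s(27.))); i=np.argsort(-c)[:k]
                                          ~^^^^^
  File "h.py", line 43, in <lambda>
    s=lambda r:cv2.remap(g,*[np.array([proj(n,np.r_[C+r*e(np.pi+YAW+a),73]) for a in A],np.float32)[:,i][None] for i in(0,1)],cv2.INTER_LINEAR)[0]
                                       ~~~~^^^^^^^^^^^^^^^^^^^^^^^^^^^^^^^^
  File "h.py", line 9, in proj
    c=env.camera_params(n);K=np.array(c["camera_matrix"]);T=np.array(c["T"])
ValueError: time passes only in moves, steps and waits
```

```bash
sed -i 's/^def ray/import functools\n@functools.cache\ndef cam(n): return env.camera_params(n)\ndef ray/; s/c=env.camera_params(n);K/c=cam(n);K/' h.py
python3 - <<'E'
from h import *
for n in("top","side"): cam(n)
print("side1",pip("side",cv2.imread("pics/side1.png")),"side0",pip("side",cv2.imread("pics/side0.png")))
base=np.load("base.npy"); J=np.load("jstart.npy")
env.move_l(pose(.5,57,222)[0],max_speed=60)
log=ring_stroke(.5,3.5,base,57,step=.25,v=80)
for l in log: print(*l)
print(env.observe()["clock"])
q=env.observe()["eef_pos"]; env.move_l(q+[0,0,70],max_speed=200)
p,_=env.read_camera("side");cv2.imwrite("pics/side2.png",p);print("side",pip("side",p,6))
p,_=env.read_camera("top");cv2.imwrite("pics/top2.png",p);print("top",pip("top",p))
K=env.observe()["joint_pos"]; 
g=K.copy(); g[0]=-1.15; g[5]=(K[5]+J[5])/2; g[1]-=.15; env.movej(g)
p,_=env.read_camera("top");cv2.imwrite("pics/top3.png",p);print("top",pip("top",p,6))
p,_=env.read_camera("side");cv2.imwrite("pics/side3.png",p);print("side",pip("side",p,6))
print(env.observe()["clock"],env.observe()["eef_pos"])
cv2.imwrite("pics/top3z.png",np.vstack([cv2.resize(cv2.imread(f"pics/{n}.png")[a:b,c:d],(600,290)) for n,a,b,c,d in(("top3",205,263,265,385),("side3",195,230,255,328))]))
E
```

```text
side1 [(0.8, 73.3), (0.85, 70.7), (0.9, 70.5), (0.75, 69.6)] side0 [(0.8, 93.3), (0.95, 92.8), (0.9, 92.2), (0.85, 90.8)]
0.75 57 4.4 1.0
1.0 56.89 5.1 -0.2
1.25 56.81 5.3 0.7
1.5 56.73 4.0 0.7
1.75 56.61 2.2 0.9
2.0 56.43 0.4 1.1
2.25 56.2 0.1 0.8
2.5 55.97 -0.0 0.3
2.75 55.72 0.3 0.3
3.0 55.49 0.3 -0.1
3.25 55.26 0.1 -0.5
3.5 55.03 -0.1 1.6
16.35
side [(0.8, 76.5), (0.95, 75.6), (0.9, 75.6), (0.85, 74.7), (0.75, 73.3), (1.0, 72.9)]
top [(3.35, 32.7), (3.4, 32.6), (3.45, 25.0), (3.3, 24.1)]
top [(3.35, 32.1), (3.4, 31.3), (3.3, 24.0), (3.45, 23.0), (3.5, 10.9), (3.25, 10.6)]
side [(0.95, 96.3), (0.9, 96.0), (0.8, 95.9), (0.85, 94.3), (1.0, 94.1), (0.75, 89.3)]
18.9 [ 291.10853292 -361.19329626  357.60910083]
```

View pics/top3z.png

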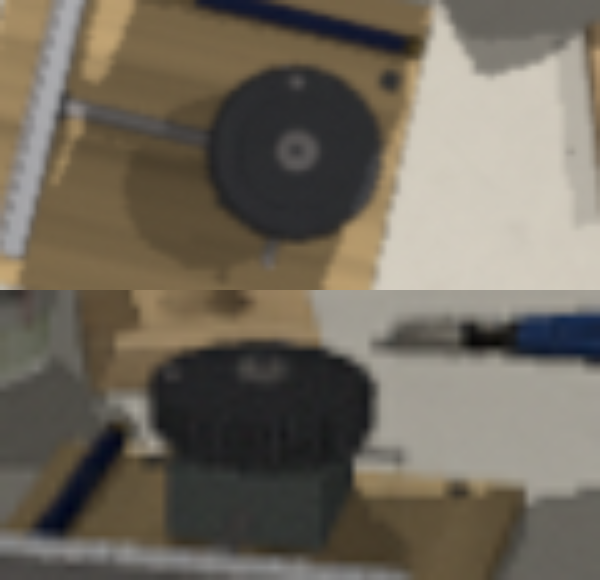

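Both views show the pip clearly, at (297,82) in the upper crop and (172,373) in the lower. The ring has turned 3.37 rad. Contact faded past φ≈2, so the true axis lies about 2 mm further in +x and the contact is soft, roughly 2 N/mm. I'll correct the centre and gain, then run the next stroke.

```bash
sed -i 's/def pose(f,R,z,C=C)/CO=C+[2,0]\ndef pose(f,R,z,C=CO)/; s/kR=0.03/kR=0.2/; s/-.8,.5)$/-1.,1.)/' h.py
cat > stroke.py <<'E'
import sys
from h import *
f0,f1=map(float,sys.argv[1:3]);tag=sys.argv[3]
for n in("top","side"): cam(n)
base=np.load("base.npy"); J=np.load("jstart.npy")
j=env.inverse_kinematics(*pose(f0,68,292)); j5=J[5]-(f0+.7); j[5]+=2*np.pi*round((j5-j[5])/(2*np.pi)); print(j.round(2)); assert abs(j[5]-j5)<.4
env.movej(j); env.move_l(pose(f0,62,222)[0],max_speed=150)
base[:2]=W(4)[:2]; log=ring_stroke(f0,f1,base,60,step=.25,v=80)
for l in log: print(*map(float,l))
print(env.observe()["clock"])
q=env.observe()["eef_pos"]; env.move_l(q+[0,0,70],max_speed=200)
p,_=env.read_camera("top");print("top",pip("top",p))
g=env.observe()["joint_pos"]; g[0]=-1.15; g[5]=(g[5]+J[5])/2; g[1]-=.15; env.movej(g)
p,_=env.read_camera("top");cv2.imwrite(f"pics/top{tag}.png",p);print("top",pip("top",p,6)); print(env.observe()["clock"])
E
python3 stroke.py -0.9 3.7 4
```

```text
[-0.45  0.31  1.69 -0.    1.14  2.02]
-0.65 54.0 5.8 -0.1
-0.4 53.55 5.9 0.9
-0.15 53.13 9.4 0.6
0.1 53.42 9.6 0.8
0.35 53.73 8.1 1.5
0.6 53.76 8.7 0.3
0.85 53.9 8.6 1.1
1.1 54.01 8.9 0.6
1.35 54.19 8.1 0.6
1.6 54.21 7.6 -1.1
1.85 54.13 7.2 0.8
2.1 53.96 7.0 0.3
2.35 53.76 6.2 0.5
2.6 53.41 6.1 0.4
2.85 53.02 6.8 -0.2
3.1 52.77 7.9 0.5
3.35 52.75 7.7 0.6
3.6 52.68 8.4 0.4
3.7 52.77 8.1 0.9
31.125
top [(0.6, 31.2), (0.65, 24.6), (0.55, 23.5), (0.7, 20.0)]
top [(1.75, 33.2), (1.7, 27.9), (1.8, 25.1), (1.65, 17.2), (1.85, 14.4), (1.9, 4.7)]
33.6583
```

```bash
sed -i 's/base,60,step=.25,v=80/base,57.5,step=.25,v=100/' stroke.py; python3 stroke.py -0.9 3.6 5
python3 - <<'E'
from h import *
d=cv2.imread("pics/top5.png")[170:285,210:360]; cv2.imwrite("pics/top5z.png",cv2.resize(d,None,fx=5.2,fy=5.2,interpolation=cv2.INTER_CUBIC))
E
```

```text
[-0.45  0.31  1.69 -0.    1.14  2.02]
-0.65 53.5 5.5 1.4
-0.4 53.01 6.8 1.5
-0.15 52.76 9.2 1.9
0.1 53.0 9.7 2.0
0.35 53.34 8.9 2.0
0.6 53.51 8.7 0.9
0.85 53.64 9.7 0.1
1.1 53.98 9.9 0.7
1.35 54.36 8.2 -0.3
1.6 54.39 7.7 0.3
1.85 54.32 7.7 -1.3
2.1 54.27 7.3 -1.1
2.35 54.14 6.3 -0.4
2.6 53.79 7.0 -0.2
2.85 53.58 6.0 -0.4
3.1 53.19 7.4 -0.5
3.35 53.06 7.0 -1.4
3.6 52.87 7.1 -0.0
45.15
top [(3.9, 23.6), (6.1, 22.3), (6.15, 21.6), (0.35, 21.1)]
top [(6.2, 38.9), (6.15, 36.9), (6.25, 31.1), (6.1, 29.9), (0.0, 23.5), (6.05, 15.6)]
47.6417
```

View pics/top5z.png

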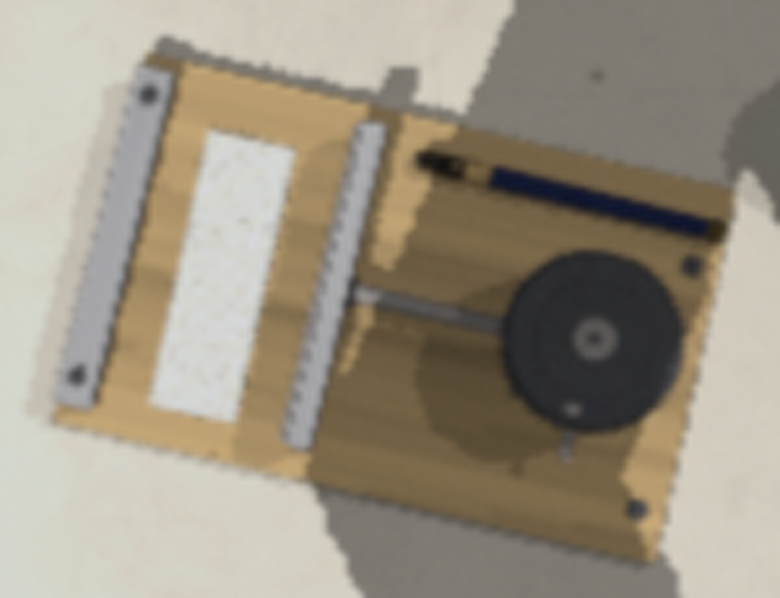

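The pip is at (572,408), back over the pointer. The reading is 6.2 + 2π ≈ 12.5 rad, so the ring is two turns loose. The fence and glass have not moved. Next I'll push the fence.

```bash
cat > push.py <<'E'
from h import *
cam("top"); psi=YAW+np.pi/2
face=np.array([550.6,40.9])-8*JY
P=lambda s,z=205:np.r_[face+(s-10)*JY,z]   # s = travel of finger's front past the fence's first place
env.move_to(P(-12,290),quat(psi)); print(env.observe()["clock"],env.observe()["joint_pos"].round(2))
env.move_l(P(-12),max_speed=150); b=W(4)
F=lambda:(env.observe()["wrist_force"]-b)[:2]@JY*-1
s=5.; env.move_l(P(s),max_speed=40); print(s,F())
s=42.; env.move_l(P(s),max_speed=35); print(s,F(),env.observe()["clock"])
while s<64:
    f=-(W(2)-b)[:2]@JY
    print(s,round(f,1))
    if f>13 or env.observe()["clock"]>61: break
    s+=1.5; env.move_l(P(s),max_speed=15)
print(env.observe()["clock"])
p,d=env.read_camera("top");cv2.imwrite("pics/top6.png",p)
env.move_l(P(s-18),max_speed=80); env.move_l(P(s-18,290),max_speed=200)
p,d=env.read_camera("top");cv2.imwrite("pics/top7.png",p);np.save("pics/top7.npy",d)
print(env.observe()["clock"])
cv2.imwrite("pics/top7z.png",cv2.resize(p[170:285,210:360],None,fx=5.2,fy=5.2,interpolation=cv2.INTER_CUBIC))
E
python3 push.py
```

```text
49.3667 [-0.2   0.24  1.78 -0.    1.12  0.06]
5.0 0.23640602859883506
42.0 1.2968124495381832 51.9333
42.0 1.6
43.5 3.8
45.0 4.7
46.5 3.8
48.0 3.7
49.5 3.4
51.0 3.8
52.5 3.5
54.0 7.3
55.5 13.1
54.5167
55.5667
```

View pics/top7z.png

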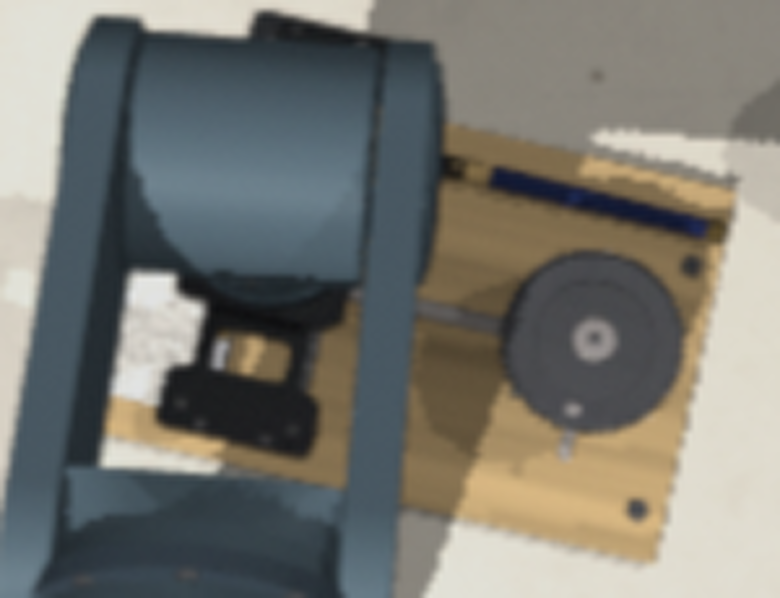

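The push force rose from 3.5 to 13 N at about 53 mm of travel, which is what seating should give. The arm hides the fence and rail in this view; the ring pip at (572,408) hasn't changed. I'll swing the arm clear for a last check.

```bash
python3 - <<'E'
from h import *
cam("top")
g=env.observe()["joint_pos"]; g[0]=-1.05; g[1]-=.15; env.movej(g)
p,d=env.read_camera("top"); print(env.observe()["clock"])
R=cloud("top",d)[170:285,210:360]; z=R[...,2]; ok=d[170:285,210:360]>0
def rect(lo,hi):
    n,L,st,_=cv2.connectedComponentsWithStats((ok&(z>lo)&(z<hi)).astype(np.uint8)); i=1+st[1:,4].argmax(); q=R[L==i]; return q[:,:2].mean(0)
f=rect(44,56); print("fence y from axis",(f-C)@JY,"travel gained",(f-C)@JY-(np.array([549.5,40.9])-C)@JY)
cv2.imwrite("pics/top8z.png",cv2.resize(p[170:285,210:360],None,fx=5.2,fy=5.2,interpolation=cv2.INTER_CUBIC))
E
```

```text
57.525
fence y from axis 185.58856708001946 travel gained 52.234107124351254
```

View pics/top8z.png

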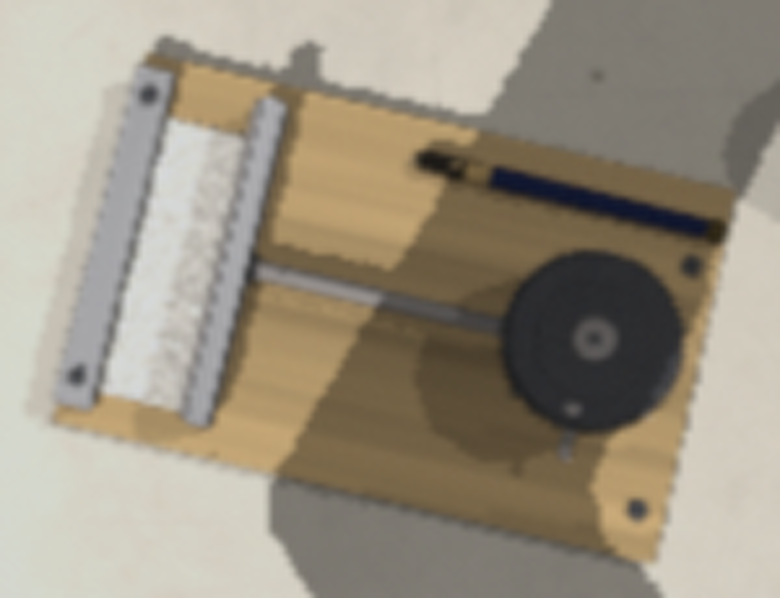

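The glass lies flush between the rail face (165,130 to 100,395) and the fence (250,130 to 195,410). The fence is 185.6 mm from the ring axis against about 186 mm expected, and the pip is over the pointer at (572,408).

```bash
python3 -c "
from cell import env
print(env.job_done())"
```

```text
the job is handed in; nothing more can be done
None
```

I turned the ring two turns loose (about 12.5 rad), then pushed the fence gently until the glass strip sat flush against the stop rail, and handed the job in at about 57.5 s.

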